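# Load the ink cartridge into the box-date printer

## Robot

A 6-joint arm with a two-finger parallel gripper is mounted at the origin on the work surface. World frame = base frame: x ahead of the robot, y to its left, z up, the work surface at z = 0. Lengths are in mm, angles in rad, forces in N, time in s.
With the tool pointing down it reaches from about 350 to 925 mm from the base axis. Payload 6.4 kg.
Tool frame: the origin (TCP) lies midway between the tips of the shut fingers; the grasp point (between the pads) lies bot.pinch_z behind it (bot.pinch_z is the distance from the TCP to the grasp point, in mm); z points along the fingers, y is the line along which they close (so a half turn about z gives the same grasp; the last joint's range is limited). The gripper opens to 94 mm and grips with 3 to 60 N. Pads are 16 mm wide; open, the fingers measure 119 mm over their backs; the gripper's body (75 mm by 177 mm) begins 78 mm behind the grasp point.
Start: joints at [1.115, 0.245, 1.558, -0, 1.339, -0.174], TCP at [180.752, 624.374, 205.455] pointing down, gripper open.
Joint ranges: [-3.13, 3.13], [-1.02, 2.26], [0.13, 2.54], [-0.95, 4.09], [0.21, 2.88], [-2.74, 2.74]. Speed limits (rad/s): [2.57, 2.57, 3.14, 3.14, 3.14, 3.14].

## Interface

Orientations are given as a unit quaternion [x, y, z, w].
In Python, from workcell import sensors, grab_frame, calibration, bot gives the robot as it stands. The module is installed in compiled form; this text tells all that it offers.
- The arm moves only by the shell command python3 -m handwheel 'ROWS' [OPENING] [FORCE]. ROWS is JSON, a list of rows, each an object of numbers: "x", "y", "z": the shift along the world's x, y, z in units of 0.08 m (1.0 is 0.08 m); "ax", "ay", "az": the turn, a rotation vector about the world's x, y, z in units of pi rad (1.0 is pi rad). In form: [{"x": .., "y": .., "z": .., "ax": .., "ay": .., "az": ..}, ...]. A call has 1 to 20 rows; each row is the pose to reach, as a shift and turn from the pose commanded when the call began, turning the shorter way round; what a row does not reach only later rows make up. A row lasts 1/12 s, in which the tool goes at most 41.7 mm and 7.16 degrees, less where a joint would pass 70% of its speed; a pose out of reach is approached as far as the arm can. A call with a number of a shift or a turn outside -1 to 1 is refused whole. A call with a gripper value outside its range is refused whole. OPENING is the opening, from 0 (shut) to 1 (fully open), set as the call begins (- or left out, the last holds). The fingers move at their own pace and stop on an object; FORCE is the grip in N (left out, the last holds). Time passes only in rows, so rows that repeat a pose let the fingers close. It gives the time, the measured TCP pose, the force, the opening and the grip force at its end, in the units of the state.
- sensors.observe(): the state, without advancing time (a new reading comes with each control period).
- grab_frame(name): name is "scene" or "top" or "wrist"; returns (picture, depth): 384x512x3 uint8, blue, green, red; 384x512 float32, mm along the optical axis (not along the pixel's ray), 0 where there is no reading.
- calibration(name): a dict with "K" (3x3 intrinsics, pixels), "D" ([k1, k2, p1, p2, k3] as OpenCV has them; the pictures are not rectified), "rvec" (rotation vector, rad) and "tvec" (3), from world to camera coordinates, as OpenCV has them. Camera axes: x right, y down, z forward; pixel columns grow to the right and rows downward; lengths in mm; the calibration is good to about 2 mm. A picture is of the moment at which its call begins: read the wrist's pose just before it. calibration takes no time and is no camera call; for the wrist camera it gives the pose at the moment of the call.
- bot.sign_off(): hands the job in; it is judged then, once.
The state is a dict: "time_s": time; "qpos": joint angles; "dq": joint speeds; "effort": joint torques, N m; "tcp_pos": TCP position; "ee_rot": TCP orientation; "contact_force": force on the tool from outside, world axes, zero at the start; "ft_torque": the same for the moment, N m; "gripper_width": finger opening in mm; "grip_force": force on a finger pad.
Only numpy, scipy, OpenCV 4.12 (cv2) and the standard library are available. Lean on these libraries where they do the work, as an engineer would, in place of code of your own. Each camera call takes 0.05 s, during which the arm holds its last target. There are 200 camera calls.

## Task

Stand the ink cartridge upright in the cradle pocket of the date printer and let go of it, then swing the printer's hinged clamp over and press it fully shut, so that the cartridge is driven home and stays there. The pocket may sit to the left or right of the printer's middle: feel for it against the raised cheek instead of forcing the cartridge (never push cartridge or printer with more than 30 N). Keep the cartridge upright and leave everything else on the bench where it is.

Things in the scene. Friction and masses are not known exactly. Their poses are not given: they have to be found in the camera images.
- coder: Date printer, fixed: grey base 215 x 150 mm, 20 high; low housing along its far edge (x 89 to 119 mm, 95 high). Origin on the bench under the nominal pocket middle; x points to the hinge side, away from the robot, y along the hinge to the left, z up. The aluminium cradle on it, 64 (x) x 54 (y) mm, has a pocket 48.5 x 36.5 mm, centred at x = 0, y unknown (see pocket_mid).
- pocket_mid (a point): Nominal middle of the pocket's mouth: 64 mm above the bench (the rim's height, 1.5 mm chamfer) on the printer's middle line; turns with the printer. The cradle is locked on a cross rail, its real middle anywhere from 12 mm left to 12 mm right of this point (printer y +-12 mm), exact in x; this setting is not in any pose.
- cheek_mid (a point): Nominal place of the raised cheek on the pocket's +y side (shifts with the cradle, not in this pose): middle of its top edge, 84 mm above the bench, 20 mm above the rim. It is 64 mm long (x), 8 thick; its inner face, nominally at y = +18.25 mm, is flush with the pocket's +y wall: a cartridge touching it is 1.25 mm too far to +y to be centred.
- seat_mid (a point): Nominal middle of the sprung seat in the pocket: a cartridge rests on it with its underside 42 mm above the bench (22 below the rim) and must be driven 8 mm further, to 34 mm, against a spring of 3 N at first, 8 N at the bottom. Without the clamp it rises again.
- cartridge: Ink cartridge, loose: a plain grey block 46 (x) x 34 (y) x 78 mm tall with a dark band near the top and a pale label, 0.08 to 0.17 kg. Origin at the centre of its underside, z up. It goes in upright, its 46 mm side along the printer's x, either way round. Grip it across its 34 mm width near the top, so that the fingertips stay above the cheek.
- clamp (a joint): Clamp angle, rad: 0 = shut (horizontal, pointing to the printer's -x, hard stop), 1.57 = upright, 2.1 = leaning back. Starts open, 1.75 to 2.05. The hinge is stiff: the clamp stays where left and, shut, holds the cartridge down. Turning it takes 5 N at the bar, 6 to 9 N in the last 0.11 rad, where it drives the cartridge down; past that the force leaps.
- clamp_hinge (a point): Middle of the clamp's hinge axis (along the printer's y): 75 mm along x from the printer's origin, 126 mm above the bench, between two posts (y +-42 to +-52 mm, up to 138 mm high).
- clamp_bar (a point): Middle of the clamp's handle bar: black, round, 12 mm thick, 96 long, parallel to the hinge, 135 mm from its axis. The clamp is a steel plate 36 mm wide, 8 thick from hinge to bar; a black roller (16 mm thick, 64 long) 75 mm from the hinge, on the side facing down when shut, presses the cartridge's top.
- jar: Bystander, to be left alone: closed glass jar with a steel lid, 52 mm across, 85 mm tall; origin under its centre.
- cutter: Bystander, to be left alone: steel ring-shaped biscuit cutter, 68 mm across, 40 mm tall; origin under its centre.
- spatula: Bystander, to be left alone: spatula lying flat; origin under its middle.
- bowl: Bystander, to be left alone: steel bowl, 140 mm across, 60 mm tall; origin under its centre.
- mug: Bystander, to be left alone: white mug, 80 mm across, 90 mm tall; origin under its centre.
- bottle: Bystander, to be left alone: amber bottle, 60 mm across, 160 mm tall; origin under its centre.

How it is judged (in metres and radians):
On the way, in this order (a step that is already met when the one before it is completed fails the run):
1. The cartridge stands upright in the pocket on its sprung seat, released, with the clamp still open (x of cartridge in the frame of coder between -0.005 and 0.005 m and y of cartridge in the frame of coder between -0.018 and 0.018 m and angle between cartridge's own z axis and vertical below 0.08 rad and z of cartridge in the frame of coder below 0.045 m and value of joint clamp above 1.2 rad and contact force between each of the arm, the fingers and cartridge below 0.1 N), for 0.2 s.
2. The clamp is shut and the cartridge is driven home (x of cartridge in the frame of coder between -0.005 and 0.005 m and y of cartridge in the frame of coder between -0.018 and 0.018 m and angle between cartridge's own z axis and vertical below 0.08 rad and z of cartridge in the frame of coder below 0.0365 m and value of joint clamp below 0.04 rad), for 0.2 s.
At the end, for the whole second after the job is handed in: The clamp is shut (within 0.04 rad of its stop) and the cartridge is upright in the pocket, at rest, its underside no more than 36.5 mm above the bench (fully home is 34), with nothing held (all of step 2 and linear speed of cartridge below 0.01 m/s); the robot touches nothing.
It fails at once if the cartridge is forced against the printer with more than 30 N (contact force between cartridge and coder above 30 N).
It fails at once if the robot pushes the printer or its clamp with more than 30 N (contact force between any of the fingers, the arm and coder above 30 N).
It fails at once if the cartridge is tipped over (angle between cartridge's own z axis and vertical above 0.6 rad).
It fails at once if another thing on the bench is shifted by more than 30 mm (distance of any of jar, cutter, spatula, bowl, mug, bottle from where it was at the start of the episode above 0.03 m).
It also fails if it takes over 72 s, if anything falls off the work surface, if the arm or the gripper's body presses on something with over 40 N, if the wrist force passes 120 N, or if a joint passes its speed limit or range.

## Working session

There is one attempt and no reset: what is moved stays moved. The work goes in short steps, Python scripts to look and compute and a shell command to move; the robot and the scene stay as the last step left them, time stands still between calls to the robot, and variables do not carry over. Pictures are saved under pics/ and viewed, at most 10 in all, crops included, and the job is handed in when it is done.

```bash
mkdir -p pics; cat > h.py <<'E'
import numpy as np, cv2
from workcell import sensors, grab_frame, calibration, bot
def pts(depth,c):
    h,w=depth.shape; u,v=np.meshgrid(np.arange(w),np.arange(h))
    n=cv2.undistortPoints(np.stack([u,v],-1).reshape(-1,1,2).astype(float),np.array(c["K"]),np.array(c["D"])).reshape(h,w,2)
    p=np.dstack([n*depth[...,None],depth]); R=cv2.Rodrigues(np.array(c["rvec"],float))[0]
    return (p-np.array(c["tvec"]).ravel())@R
def get(name):
    c=calibration(name); im,d=grab_frame(name); return im,d,pts(d,c),c
E
python3 - <<'E'
from h import *
for n in("scene","top"):
    im,d,P,c=get(n); np.savez(n+".npz",im=im,d=d,P=P); cv2.imwrite(f"pics/{n}.png",im)
    print(n,{k:np.round(np.array(v),3).tolist() for k,v in c.items()})
print(sensors.observe(),bot.pinch_z)
E
```

```text
scene {'K': [[361.589, 0.0, 258.643], [0.0, 361.589, 191.013], [0.0, 0.0, 1.0]], 'D': [-0.002, 0.0, 0.0, 0.0, 0.0], 'rvec': [1.715, 1.859, -0.76], 'tvec': [45.407, -296.519, 1430.573]}
top {'K': [[486.076, 0.0, 252.381], [0.0, 486.076, 198.784], [0.0, 0.0, 1.0]], 'D': [-0.047, 0.0, 0.0, 0.0, 0.0], 'rvec': [2.124, -2.136, 0.196], 'tvec': [14.637, 520.068, 1485.094]}
{'time_s': 0.1, 'qpos': array([ 1.11489247e+00,  2.45722103e-01,  1.55885516e+00, -3.28808926e-05,
        1.33872682e+00, -1.74088594e-01]), 'dq': array([ 0.00072251, -0.00078778, -0.00554469,  0.00087807, -0.00056356,
       -0.00035132]), 'effort': array([ 6.40427552e-04, -4.16911983e+01, -3.15527093e+01,  6.86387764e-02,
        3.09661590e-02, -6.18061335e-05]), 'tcp_pos': array([180.5217338 , 623.87259455, 204.48958285]), 'ee_rot': array([ 1.40438001e-01,  9.90089105e-01, -8.18571346e-04, -2.49903329e-04]), 'contact_force': array([ 1.00224915, -0.88854651,  0.00509702]), 'ft_torque': array([0.0133178 , 0.01357839, 0.03896776]), 'grip_force': 0.0, 'gripper_width': 93.97815663125029} 18.8
```

View pics/scene.png

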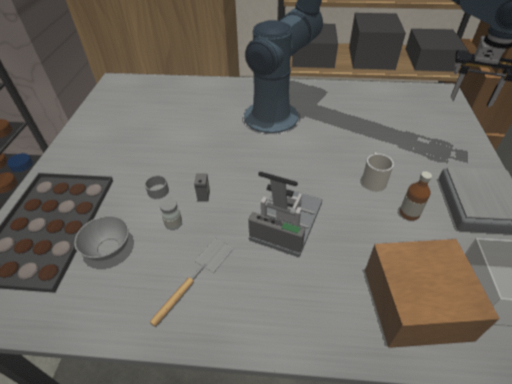

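View pics/top.png

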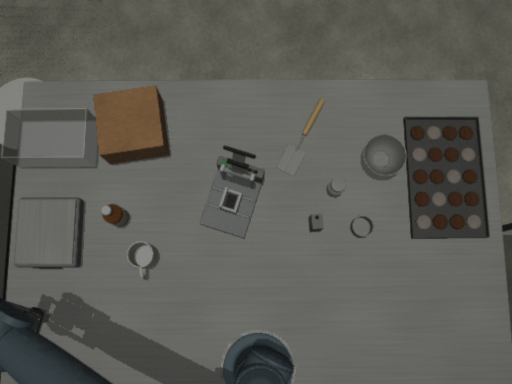

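The scene view shows the printer near (285,215) and the cartridge at (202,187). In the top view the pocket is near (231,200), the clamp bar near (239,152), and the cartridge near (316,222), with the jar and cutter to its right. Next I'll measure from depth.

```bash
python3 - <<'E'
from h import *
for n,box in(("top",(290,200,345,245)),("scene",(185,165,220,210))):
    z=np.load(n+".npz");P=z["P"];im=z["im"]
    x0,y0,x1,y1=box; p=P[y0:y1,x0:x1].reshape(-1,3)
    print(n,"bench z",np.median(P[235:245,300:310,2]) if n=="top" else np.median(P[215:225,185:195,2]))
    q=p[(p[:,2]>60)&(p[:,2]<100)].astype(np.float32)
    t=q[q[:,2]>np.percentile(q[:,2],60)-3]
    print(len(q),np.percentile(q[:,2],[5,50,90]),cv2.minAreaRect(t[:,:2]),t.mean(0))
z=np.load("top.npz");P=z["P"];im=z["im"]
p=P[140:240,195:275].reshape(-1,3).astype(np.float32)
for lo,hi in((12,30),(55,72),(75,90),(90,100),(100,115),(115,145),(200,300)):
    q=p[(p[:,2]>lo)&(p[:,2]<hi)]
    print(lo,hi,len(q),cv2.minAreaRect(q[:,:2]) if len(q)>3 else "", np.median(q,0))
z=np.load("scene.npz")
a=cv2.resize(im[140:250,190:345],None,fx=3,fy=3,interpolation=cv2.INTER_CUBIC)
b=cv2.resize(z["im"][160:260,185:330],None,fx=3,fy=3,interpolation=cv2.INTER_CUBIC)
o=np.zeros((a.shape[0]+b.shape[0],max(a.shape[1],b.shape[1]),3),np.uint8);o[:a.shape[0],:a.shape[1]]=a;o[a.shape[0]:,:b.shape[1]]=b
cv2.imwrite("pics/crop.png",cv2.resize(o,None,fx=.95,fy=.95));print(o.shape)
E
```

```text
top bench z 1.377018622513688Traceback (most recent call last):
  File "<stdin>", line 8, in <module>
cv2.error: OpenCV(4.12.0) /io/opencv/modules/imgproc/src/convhull.cpp:143: error: (-215:Assertion failed) total >= 0 && (depth == CV_32F || depth == CV_32S) in function 'convexHull'
```

```bash
python3 - <<'E'
from h import *
def rect(q): return cv2.minAreaRect(np.ascontiguousarray(q[:,:2]).astype(np.float32))
for n,box in(("top",(300,205,335,240)),("scene",(185,165,220,210))):
    z=np.load(n+".npz");P=z["P"];im=z["im"]
    x0,y0,x1,y1=box; p=P[y0:y1,x0:x1].reshape(-1,3)
    q=p[(p[:,2]>40)&(p[:,2]<100)]
    t=q[q[:,2]>70]
    print(n,len(q),len(t),np.percentile(q[:,2],[5,50,90]),rect(t) if len(t)>3 else "",t.mean(0))
z=np.load("top.npz");P=z["P"];im=z["im"]
p=P[140:240,195:275].reshape(-1,3)
for lo,hi in((12,30),(55,72),(75,90),(90,100),(100,115),(115,145),(200,300)):
    q=p[(p[:,2]>lo)&(p[:,2]<hi)]
    print(lo,hi,len(q),rect(q) if len(q)>3 else "", np.median(q,0))
z=np.load("scene.npz")
a=cv2.resize(im[140:245,190:345],None,fx=3,fy=3,interpolation=cv2.INTER_CUBIC)
b=cv2.resize(z["im"][165:255,185:330],None,fx=3,fy=3,interpolation=cv2.INTER_CUBIC)
o=np.zeros((a.shape[0]+b.shape[0],max(a.shape[1],b.shape[1]),3),np.uint8);o[:a.shape[0],:a.shape[1]]=a;o[a.shape[0]:,:b.shape[1]]=b
cv2.imwrite("pics/crop.png",o);print(o.shape)
E
```

```text
top 206 175 [50.79445758 77.56530184 83.00474586] ((445.12664794921875, -185.648681640625), (46.34873962402344, 34.961395263671875), 4.05875825881958) [ 444.90462317 -185.66748553   78.61969476]
scene 244 140 [44.28963962 73.90359287 77.83658269] ((449.1177978515625, -181.18223571777344), (47.4527473449707, 34.76089859008789), 5.593099117279053) [ 450.47452659 -180.89429843   76.09222268]
12 30 2160 ((536.4398193359375, 63.095497131347656), (268.86456298828125, 237.09121704101562), 2.045036554336548) [501.37241429  80.20502053  20.55029129]
55 72 165 ((544.2874145507812, 61.13798522949219), (150.73448181152344, 135.7278594970703), 79.65349578857422) [522.45804309  65.80452092  64.34146061]
75 90 96 ((555.0133666992188, 63.550662994384766), (148.42442321777344, 149.53057861328125), 74.98165130615234) [538.06539105  99.08177145  83.86014077]
90 100 219 ((559.410888671875, 66.40885162353516), (149.02297973632812, 141.66734313964844), 72.09754180908203) [607.18609269  21.69397449  95.59646166]
100 115 43 ((599.3826904296875, 51.89361572265625), (140.65603637695312, 50.111576080322266), 71.91088104248047) [596.56130092  21.58656876 101.98937457]
115 145 211 ((585.8733520507812, 57.9631233215332), (107.75932312011719, 21.210845947265625), 71.24752044677734) [583.18613725  57.85766554 134.62182043]
200 300 355 ((604.5941772460938, 51.43584060668945), (93.77412414550781, 33.91693878173828), 71.56299591064453) [605.03104649  51.54500617 239.97165907]
(585, 465, 3)
```

View pics/crop.png

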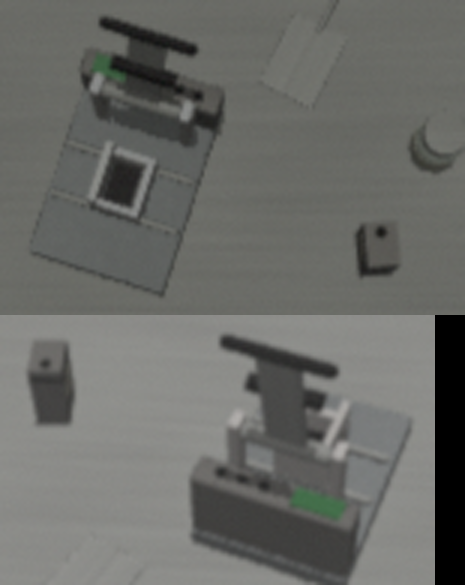

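```bash

python3 -m handwheel '[{"x":0.19,"y":-0.32,"z":0.06},{"x":0.38,"y":-0.63,"z":0.12},{"x":0.57,"y":-0.95,"z":0.17}]' 1
python3 -m handwheel '[{"x":0.19,"y":-0.32,"z":0.06},{"x":0.38,"y":-0.63,"z":0.12},{"x":0.57,"y":-0.95,"z":0.17}]' >/dev/null
python3 -m handwheel '[{"x":0.19,"y":-0.32,"z":0.06},{"x":0.38,"y":-0.63,"z":0.12},{"x":0.57,"y":-0.95,"z":0.17}]'  >/dev/null
python3 -m handwheel '[{"x":0.19,"y":-0.32,"z":0.06},{"x":0.38,"y":-0.63,"z":0.12},{"x":0.57,"y":-0.95,"z":0.17}]' >/dev/null
python3 -m handwheel '[{"x":0.19,"y":-0.32,"z":0.06},{"x":0.38,"y":-0.63,"z":0.12},{"x":0.57,"y":-0.95,"z":0.17}]'
python3 -m handwheel '[{"x":0.19,"y":-0.32,"z":0.06},{"x":0.38,"y":-0.63,"z":0.12},{"x":0.57,"y":-0.95,"z":0.17}]' >/dev/null
python3 -m handwheel '[{"x":0.19,"y":-0.32,"z":0.06},{"x":0.38,"y":-0.63,"z":0.12},{"x":0.57,"y":-0.95,"z":0.17},{"x":0.57,"y":-0.95,"z":0.17},{"x":0.57,"y":-0.95,"z":0.17},{"x":0.57,"y":-0.95,"z":0.17}]'
python3 - <<'E'
from h import *
im,d,P,c=get("wrist"); np.savez("w1.npz",im=im,d=d,P=P); cv2.imwrite("pics/w1.png",im)
R=cv2.Rodrigues(np.array(c["rvec"],float))[0]; print(-R.T@np.array(c["tvec"]).ravel(), R[2], sensors.observe()["tcp_pos"])
E
```

```text
[111.76244597 644.61874255 382.99217631] [ 0.23888248 -0.07131985 -0.96842586] [180.55241131 623.94199504 204.59820022]$[0]: bad value
$[0]: bad value
$[0]: bad value
$[0]: bad value
$[0]: bad value
$[0]: bad value
$[0]: bad value
```

View pics/w1.png

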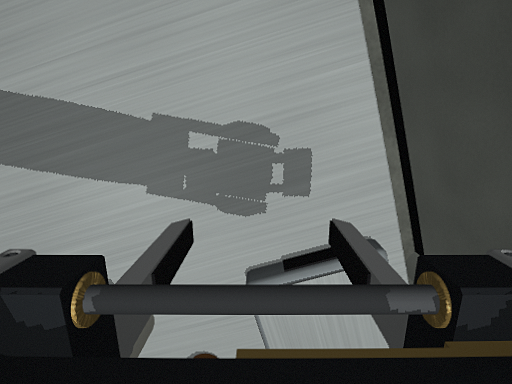

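The wrist image shows bench and open fingers, with the tips near row 220. The move was refused because rows need all six keys, so I'll retry with them.

```bash

python3 -m handwheel '[{"x":0.19,"y":-0.32,"z":0.06,"ax":0,"ay":0,"az":0},{"x":0.38,"y":-0.63,"z":0.12,"ax":0,"ay":0,"az":0},{"x":0.57,"y":-0.95,"z":0.17,"ax":0,"ay":0,"az":0}]' 1 && 
python3 -m handwheel '[{"x":0.19,"y":-0.32,"z":0.06,"ax":0,"ay":0,"az":0},{"x":0.38,"y":-0.63,"z":0.12,"ax":0,"ay":0,"az":0},{"x":0.57,"y":-0.95,"z":0.17,"ax":0,"ay":0,"az":0}]' >/dev/null &&
python3 -m handwheel '[{"x":0.19,"y":-0.32,"z":0.06,"ax":0,"ay":0,"az":0},{"x":0.38,"y":-0.63,"z":0.12,"ax":0,"ay":0,"az":0},{"x":0.57,"y":-0.95,"z":0.17,"ax":0,"ay":0,"az":0}]' >/dev/null &&
python3 -m handwheel '[{"x":0.19,"y":-0.32,"z":0.06,"ax":0,"ay":0,"az":0},{"x":0.38,"y":-0.63,"z":0.12,"ax":0,"ay":0,"az":0},{"x":0.57,"y":-0.95,"z":0.17,"ax":0,"ay":0,"az":0}]' >/dev/null &&
python3 -m handwheel '[{"x":0.19,"y":-0.32,"z":0.06,"ax":0,"ay":0,"az":0},{"x":0.38,"y":-0.63,"z":0.12,"ax":0,"ay":0,"az":0},{"x":0.57,"y":-0.95,"z":0.17,"ax":0,"ay":0,"az":0}]' &&
python3 -m handwheel '[{"x":0.19,"y":-0.32,"z":0.06,"ax":0,"ay":0,"az":0},{"x":0.38,"y":-0.63,"z":0.12,"ax":0,"ay":0,"az":0},{"x":0.57,"y":-0.95,"z":0.17,"ax":0,"ay":0,"az":0}]' >/dev/null &&
python3 -m handwheel '[{"x":0.19,"y":-0.32,"z":0.06,"ax":0,"ay":0,"az":0},{"x":0.38,"y":-0.63,"z":0.12,"ax":0,"ay":0,"az":0},{"x":0.57,"y":-0.95,"z":0.17,"ax":0,"ay":0,"az":0},{"x":0.57,"y":-0.95,"z":0.17,"ax":0,"ay":0,"az":0},{"x":0.57,"y":-0.95,"z":0.17,"ax":0,"ay":0,"az":0},{"x":0.57,"y":-0.95,"z":0.17,"ax":0,"ay":0,"az":0}]'
python3 - <<'E'
from h import *
im,d,P,c=get("wrist"); np.savez("w1.npz",im=im,d=d,P=P); cv2.imwrite("pics/w1b.png",im)
R=cv2.Rodrigues(np.array(c["rvec"],float))[0]; print(-R.T@np.array(c["tvec"]).ravel(), R[2], sensors.observe()["tcp_pos"])
E
```

```text
time_s: 0.4
tcp_pos: [226.4, 547.4, 218.7]
ee_rot: [0.14, 0.99, -0.0, -0.0]
contact_force: [0.9, 0.4, 1.1]
gripper_width: 93.7
grip_force: 0.0
time_s: 1.4
tcp_pos: [409.1, 243.1, 273.6]
ee_rot: [0.14, 0.99, 0.0, 0.0]
contact_force: [0.2, 0.7, -0.3]
gripper_width: 93.8
grip_force: 0.0
time_s: 2.15
tcp_pos: [499.5, 92.8, 300.2]
ee_rot: [0.14, 0.99, 0.0, -0.001]
contact_force: [1.0, 0.4, -0.2]
gripper_width: 94.1
grip_force: 0.0
[430.7860755  113.14177093 478.75381938] [ 0.2386449  -0.06948488 -0.96861781] [499.32450222  93.10541717 300.21509868]
```

View pics/w1b.png

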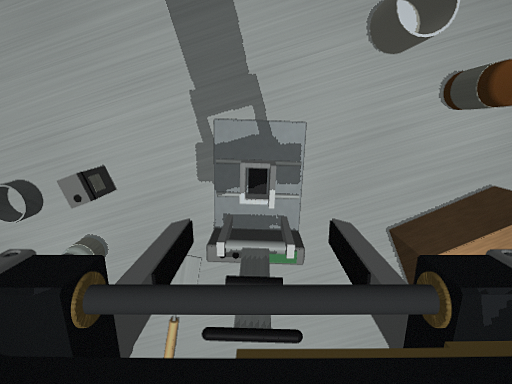

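The wrist view shows the whole base (cols 214–306, near edge row 120), the pocket at about (258,180), the cheek on its right, the posts at row ~240 and the bar at (252,335). The cartridge shows at (87,187).

```bash
cat > m.py <<'E'
from h import *
def rect(q): return cv2.minAreaRect(np.ascontiguousarray(q[:,:2]).astype(np.float32))
def ana(f,prow,pcol):
    z=np.load(f);P=z["P"];d=z["d"]
    p=P[pcol[0]:pcol[1],prow[0]:prow[1]].reshape(-1,3)
    p=p[d[pcol[0]:pcol[1],prow[0]:prow[1]].ravel()>0]
    a=np.deg2rad(-18.75);
    b=p[(p[:,2]>14)&(p[:,2]<27)]
    # refine yaw from lateral edges of base
    for it in range(5):
        ex=np.array([np.cos(a),np.sin(a)]);ey=np.array([-ex[1],ex[0]])
        X=b[:,:2]@ex;Y=b[:,:2]@ey
        bins=np.arange(np.percentile(X,2)+10,np.percentile(X,2)+130,4);L=[];H=[]
        for t in bins:
            s=Y[abs(X-t)<2]; L.append(s.min());H.append(s.max())
        kl=np.polyfit(bins,L,1)[0];kh=np.polyfit(bins,H,1)[0]; a+=(kl+kh)/2
    print(f,"yaw",np.rad2deg(a),np.rad2deg([kl,kh]),"bench",np.median(P[20:60,20:100,2]),"base z",np.median(b[:,2]))
    print(" Y edges",np.median(L),np.median(H),"mid",(np.median(L)+np.median(H))/2,"Xnear",np.percentile(X,1),X.min())
    x0=X.min()
    U=p[:,:2]@ex;V=p[:,:2]@ey-(np.median(L)+np.median(H))/2
    for nm,lo,hi in(("rim",59,70),("cheek",79,90),("house",91,99),("posts",130,145),("bar",200,290)):
        s=(p[:,2]>lo)&(p[:,2]<hi)
        if nm in("rim","cheek"): s&=(U<x0+150)
        if s.sum()<5: continue
        print(nm,s.sum(),"X",np.percentile(U[s],[1,50,99]).round(1),"Y",np.percentile(V[s],[1,50,99]).round(1),"z",np.percentile(p[s,2],[5,50,95]).round(1))
    s=(p[:,2]>59)&(p[:,2]<70)&(U<x0+150)
    return a,P
E
python3 - <<'E'
from m import *
a,P=ana("w1.npz",(195,325),(110,268))
z=np.load("w1.npz")
P=z["P"][150:225,50:130].reshape(-1,3)
q=P[(P[:,2]>72)&(P[:,2]<86)];print("cart",len(q),rect(q),np.median(q,0))
E
```

```text
w1.npz yaw -18.428265282990555 [-0.09242159  0.09242158] bench -0.753397870057255 base z 19.23812042745267
 Y edges 168.19806934350777 315.87367857390024 mid 242.035873958704 Xnear 367.43366397577483 365.89203046019196
rim 507 X [429.6 459.9 493.4] Y [-27.3 -16.8  17.6] z [61.1 63.  64.5]
cheek 241 X [429.6 460.2 492.3] Y [17.3 21.4 25.3] z [81.9 83.3 84.5]
house 834 X [526.4 568.  579.3] Y [-72.6  21.6  74. ] z [92.5 94.8 97.6]
posts 867 X [526.4 534.8 545.9] Y [-50.6   0.1  51.7] z [130.8 134.3 141.9]
cart 724 ((445.01092529296875, -183.3245391845703), (45.93122863769531, 35.6964111328125), 3.829681634902954) [ 444.54405875 -181.27039453   77.19993909]
```

```bash

python3 -m handwheel '[{"x":-0.08,"y":-0.43,"z":0,"ax":0,"ay":0,"az":0.014},{"x":-0.17,"y":-0.864,"z":0,"ax":0,"ay":0,"az":0.0277}]' >/dev/null &&
python3 -m handwheel '[{"x":-0.08,"y":-0.43,"z":0,"ax":0,"ay":0,"az":0.014},{"x":-0.17,"y":-0.864,"z":0,"ax":0,"ay":0,"az":0.0277}]' >/dev/null &&
python3 -m handwheel '[{"x":-0.08,"y":-0.43,"z":-0.2,"ax":0,"ay":0,"az":0.014},{"x":-0.17,"y":-0.864,"z":-0.5,"ax":0,"ay":0,"az":0.0277},{"x":-0.17,"y":-0.864,"z":-0.6,"ax":0,"ay":0,"az":0.0277}]' >/dev/null &&
python3 -m handwheel '[{"x":-0.08,"y":-0.43,"z":-0.2,"ax":0,"ay":0,"az":0.014},{"x":-0.17,"y":-0.864,"z":-0.4,"ax":0,"ay":0,"az":0.0277},{"x":-0.17,"y":-0.864,"z":-0.6,"ax":0,"ay":0,"az":0.0277},{"x":-0.17,"y":-0.864,"z":-0.6,"ax":0,"ay":0,"az":0.0277},{"x":-0.17,"y":-0.864,"z":-0.6,"ax":0,"ay":0,"az":0.0277},{"x":-0.17,"y":-0.864,"z":-0.6,"ax":0,"ay":0,"az":0.0277}]'
python3 - <<'E'
from m import *
s=sensors.observe();print(s["tcp_pos"],s["ee_rot"])
im,d,P,c=get("wrist"); np.savez("w2.npz",im=im,d=d,P=P); cv2.imwrite("pics/w2.png",im)
P=P.reshape(-1,3);q=P[(P[:,2]>72)&(P[:,2]<85)&(abs(P[:,0]-445)<45)&(abs(P[:,1]+183)<40)];print("cart",len(q),rect(q),np.median(q,0))
E
```

```text
time_s: 3.28
tcp_pos: [446.3, -182.9, 205.6]
ee_rot: [-0.034, 0.999, -0.0, 0.001]
contact_force: [-0.4, -0.0, 0.9]
gripper_width: 93.6
grip_force: 0.0
[ 446.25097118 -182.90786804  205.58744713] [-3.41496588e-02  9.99416570e-01 -2.21475185e-04  5.20368088e-04]
cart 1197 ((444.7886962890625, -183.82379150390625), (45.53572082519531, 33.86954116821289), 3.482602596282959) [ 443.58595363 -183.94646724   77.22211546]
```

```bash

python3 -m handwheel '[{"x":-0.019,"y":-0.011,"z":-0.3,"ax":0,"ay":0,"az":0},{"x":-0.019,"y":-0.011,"z":-0.6,"ax":0,"ay":0,"az":0},{"x":-0.019,"y":-0.011,"z":-0.95,"ax":0,"ay":0,"az":0}]' >/dev/null &&
python3 -m handwheel '[{"x":0,"y":0,"z":-0.3,"ax":0,"ay":0,"az":0},{"x":0,"y":0,"z":-0.6,"ax":0,"ay":0,"az":0},{"x":0,"y":0,"z":-0.85,"ax":0,"ay":0,"az":0},{"x":0,"y":0,"z":-0.95,"ax":0,"ay":0,"az":0},{"x":0,"y":0,"z":-0.95,"ax":0,"ay":0,"az":0}]' &&
python3 -m handwheel '[{"x":0,"y":0,"z":0,"ax":0,"ay":0,"az":0},{"x":0,"y":0,"z":0,"ax":0,"ay":0,"az":0},{"x":0,"y":0,"z":0,"ax":0,"ay":0,"az":0},{"x":0,"y":0,"z":0,"ax":0,"ay":0,"az":0},{"x":0,"y":0,"z":0,"ax":0,"ay":0,"az":0},{"x":0,"y":0,"z":0,"ax":0,"ay":0,"az":0},{"x":0,"y":0,"z":0,"ax":0,"ay":0,"az":0},{"x":0,"y":0,"z":0,"ax":0,"ay":0,"az":0},{"x":0,"y":0,"z":0,"ax":0,"ay":0,"az":0},{"x":0,"y":0,"z":0,"ax":0,"ay":0,"az":0}]' 0.3 25
```

```text
time_s: 4.0
tcp_pos: [443.6, -183.7, 51.7]
ee_rot: [-0.034, 0.999, 0.001, -0.001]
contact_force: [-0.1, 0.4, 0.4]
gripper_width: 94.0
grip_force: 0.0
time_s: 4.83
tcp_pos: [444.0, -184.9, 52.6]
ee_rot: [-0.033, 0.999, 0.0, -0.0]
contact_force: [-0.2, 0.6, 0.5]
gripper_width: 33.8
grip_force: 24.9
```

```bash

python3 -m handwheel '[{"x":0,"y":0,"z":0.15,"ax":0,"ay":0,"az":0},{"x":0,"y":0,"z":0.4,"ax":0,"ay":0,"az":0},{"x":0,"y":0,"z":0.7,"ax":0,"ay":0,"az":0},{"x":0,"y":0,"z":0.9,"ax":0,"ay":0,"az":0}]' &&
python3 -m handwheel '[{"x":0.07,"y":0.28,"z":0.25,"ax":0,"ay":0,"az":-0.01},{"x":0.14,"y":0.56,"z":0.5,"ax":0,"ay":0,"az":-0.02},{"x":0.218,"y":0.838,"z":0.75,"ax":0,"ay":0,"az":-0.031}]' >/dev/null &&
python3 -m handwheel '[{"x":0.07,"y":0.28,"z":0,"ax":0,"ay":0,"az":-0.01},{"x":0.14,"y":0.56,"z":0,"ax":0,"ay":0,"az":-0.02},{"x":0.218,"y":0.838,"z":0,"ax":0,"ay":0,"az":-0.031}]' >/dev/null &&
python3 -m handwheel '[{"x":0.07,"y":0.28,"z":0,"ax":0,"ay":0,"az":-0.01},{"x":0.14,"y":0.56,"z":0,"ax":0,"ay":0,"az":-0.02},{"x":0.218,"y":0.838,"z":0,"ax":0,"ay":0,"az":-0.031}]' >/dev/null &&
python3 -m handwheel '[{"x":0.07,"y":0.28,"z":0,"ax":0,"ay":0,"az":-0.01},{"x":0.14,"y":0.56,"z":0,"ax":0,"ay":0,"az":-0.02},{"x":0.2,"y":0.78,"z":0,"ax":0,"ay":0,"az":-0.031},{"x":0.218,"y":0.838,"z":0,"ax":0,"ay":0,"az":-0.031},{"x":0.218,"y":0.838,"z":0,"ax":0,"ay":0,"az":-0.031},{"x":0.218,"y":0.838,"z":0,"ax":0,"ay":0,"az":-0.031},{"x":0.218,"y":0.838,"z":0,"ax":0,"ay":0,"az":-0.031},{"x":0.218,"y":0.838,"z":0,"ax":0,"ay":0,"az":-0.031}]' 
python3 - <<'E'
from m import *
s=sensors.observe();print(s["tcp_pos"],s["ee_rot"],s["contact_force"])
im,d,P,c=get("wrist"); np.savez("w3.npz",im=im,d=d,P=P); cv2.imwrite("pics/w3.png",im)
from scipy.spatial.transform import Rotation as Ro
R=Ro.from_quat(s["ee_rot"]); print(R.as_matrix().round(4))
E
```

```text
time_s: 5.17
tcp_pos: [444.3, -185.1, 126.1]
ee_rot: [-0.033, 0.999, -0.0, 0.0]
contact_force: [0.5, -0.8, -0.9]
gripper_width: 34.0
grip_force: 24.9
time_s: 6.58
tcp_pos: [513.6, 82.3, 184.5]
ee_rot: [0.161, 0.987, -0.0, -0.0]
contact_force: [0.4, 0.1, -2.2]
gripper_width: 33.5
grip_force: 24.9
[513.60817739  82.2617679  184.54944163] [ 1.61433896e-01  9.86883513e-01 -1.25900605e-04 -1.11547450e-04] [ 0.39187908  0.05387629 -2.20784039]
[[-9.479e-01  3.186e-01 -3.000e-04]
 [ 3.186e-01  9.479e-01 -2.000e-04]
 [ 2.000e-04 -3.000e-04 -1.000e+00]]
```

View pics/w3.png

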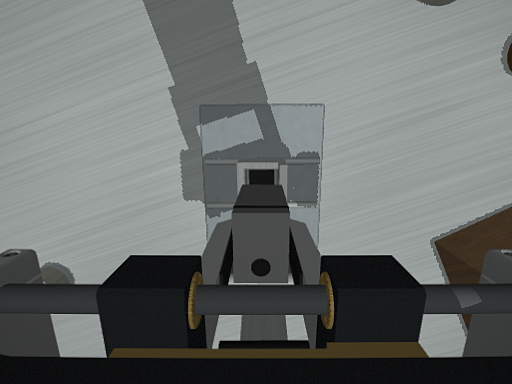

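The cartridge is held straight, with its top at rows 190–280. The near part of the pocket shows at (262,175), the cradle rim at cols 237–287, and the base at cols 200–325.

```bash
python3 - <<'E'
from m import *
z=np.load("w3.npz");P=z["P"];d=z["d"]
p=P[95:250,180:345].reshape(-1,3);p=p[d[95:250,180:345].ravel()>0]
for a in(-18.43,):
    a=np.deg2rad(a);ex=np.array([np.cos(a),np.sin(a)]);ey=np.array([-ex[1],ex[0]])
    X=p[:,:2]@ex;Y=p[:,:2]@ey
    b=(p[:,2]>14)&(p[:,2]<27)
    bins=np.arange(370,470,4);L=[Y[b&(abs(X-t)<2)].min() for t in bins];H=[Y[b&(abs(X-t)<2)].max() for t in bins]
    print("base",np.median(L),np.median(H),(np.median(L)+np.median(H))/2,np.rad2deg([np.polyfit(bins,L,1)[0],np.polyfit(bins,H,1)[0]]),"Xnear",X[b].min(),np.percentile(X[b],1))
    for n,lo,hi in(("rim",60,68),("cheek",80,88)):
        s=(p[:,2]>lo)&(p[:,2]<hi)&(X<500); print(n,s.sum(),np.percentile(X[s],[0,1,50,99]),np.percentile(Y[s],[0,1,50,99,100]),np.median(p[s,2]))
    # near rim strip -> pocket edges
    s=(p[:,2]>35)&(p[:,2]<59)&(X<490);print("in pocket",s.sum(),np.percentile(X[s],[1,5]) ,np.percentile(Y[s],[1,5,50,95,99]))
    q=P[150:285,225:300].reshape(-1,3);q=q[(q[:,2]>205)&(q[:,2]<216)];U=q[:,:2]@ex;V=q[:,:2]@ey
    s=U<U.min()+12; print("cart top",len(q),np.median(q[:,2]),"X",np.percentile(U,[0,1,99,100]),"Y",np.percentile(V[s],[0,1,99,100]))
    t=sensors.observe()["tcp_pos"][:2];print("tcp XY",t@ex,t@ey)
E
```

```text
base 167.63942370527937 316.22232365205195 241.93087367866565 [ 0.21201869 -0.12951004] Xnear 365.799368366424 367.9041741720187
rim 458 [429.48383145 429.66524069 435.32824818 462.60314599] [214.32280226 214.52609709 226.08555107 262.11303034 266.97464313] 63.22547794996877
cheek 209 [429.45313296 429.53672209 442.6538135  464.73674012] [259.43083167 259.49836195 263.85070417 267.26922955 267.30456038] 83.26784720096346
in pocket 543 [429.47030539 429.56707679] [216.38263087 223.0043409  241.18656661 259.55779307 265.51047967]
cart top 4282 209.49361321612773 X [438.89282515 439.32656793 484.88390969 486.03254486] Y [223.67362885 224.10601076 257.48147439 257.66144417]
tcp XY 461.3217212158722 240.49831304903037
```

```bash

python3 -m handwheel '[{"x":-0.0065,"y":0.008,"z":-0.2,"ax":0,"ay":0,"az":0.001},{"x":-0.0065,"y":0.008,"z":-0.4,"ax":0,"ay":0,"az":0.001},{"x":-0.0065,"y":0.008,"z":-0.6,"ax":0,"ay":0,"az":0.001},{"x":-0.0065,"y":0.008,"z":-0.75,"ax":0,"ay":0,"az":0.001},{"x":-0.0065,"y":0.008,"z":-0.8,"ax":0,"ay":0,"az":0.001},{"x":-0.0065,"y":0.008,"z":-0.8,"ax":0,"ay":0,"az":0.001},{"x":-0.0065,"y":0.008,"z":-0.8,"ax":0,"ay":0,"az":0.001},{"x":-0.0065,"y":0.008,"z":-0.8,"ax":0,"ay":0,"az":0.001}]' &&
python3 -m handwheel '[{"x":0,"y":0,"z":-0.01,"ax":0,"ay":0,"az":0},{"x":0,"y":0,"z":-0.02,"ax":0,"ay":0,"az":0},{"x":0,"y":0,"z":-0.03,"ax":0,"ay":0,"az":0},{"x":0,"y":0,"z":-0.04,"ax":0,"ay":0,"az":0},{"x":0,"y":0,"z":-0.05,"ax":0,"ay":0,"az":0},{"x":0,"y":0,"z":-0.06,"ax":0,"ay":0,"az":0},{"x":0,"y":0,"z":-0.06,"ax":0,"ay":0,"az":0}]'
```

```text
time_s: 7.3
tcp_pos: [513.8, 83.5, 121.6]
ee_rot: [0.159, 0.987, -0.0, 0.001]
contact_force: [-0.8, -1.2, -1.7]
gripper_width: 33.8
grip_force: 24.9
time_s: 7.88
tcp_pos: [513.3, 83.7, 115.7]
ee_rot: [0.159, 0.987, -0.0, -0.0]
contact_force: [-1.2, -1.7, -1.2]
gripper_width: 33.8
grip_force: 24.9
```

```bash

python3 -m handwheel '[{"x":0,"y":0,"z":-0.01,"ax":0,"ay":0,"az":0},{"x":0,"y":0,"z":-0.02,"ax":0,"ay":0,"az":0},{"x":0,"y":0,"z":-0.03,"ax":0,"ay":0,"az":0},{"x":0,"y":0,"z":-0.04,"ax":0,"ay":0,"az":0},{"x":0,"y":0,"z":-0.04,"ax":0,"ay":0,"az":0},{"x":0,"y":0,"z":-0.04,"ax":0,"ay":0,"az":0}]'
```

```text
time_s: 8.38
tcp_pos: [513.2, 83.8, 112.4]
ee_rot: [0.159, 0.987, -0.0, -0.0]
contact_force: [0.3, -3.0, -1.0]
gripper_width: 33.9
grip_force: 24.9
```

```bash

python3 -m handwheel '[{"x":-0.002,"y":-0.008,"z":0,"ax":0,"ay":0,"az":0},{"x":-0.002,"y":-0.008,"z":0,"ax":0,"ay":0,"az":0},{"x":-0.002,"y":-0.008,"z":0,"ax":0,"ay":0,"az":0},{"x":-0.002,"y":-0.008,"z":0,"ax":0,"ay":0,"az":0}]' &&
python3 -m handwheel '[{"x":0,"y":0,"z":-0.01,"ax":0,"ay":0,"az":0},{"x":0,"y":0,"z":-0.02,"ax":0,"ay":0,"az":0},{"x":0,"y":0,"z":-0.03,"ax":0,"ay":0,"az":0},{"x":0,"y":0,"z":-0.04,"ax":0,"ay":0,"az":0},{"x":0,"y":0,"z":-0.05,"ax":0,"ay":0,"az":0},{"x":0,"y":0,"z":-0.05,"ax":0,"ay":0,"az":0},{"x":0,"y":0,"z":-0.05,"ax":0,"ay":0,"az":0}]'
```

```text
time_s: 8.72
tcp_pos: [513.1, 83.5, 112.6]
ee_rot: [0.159, 0.987, 0.0, -0.0]
contact_force: [0.1, -0.5, -0.5]
gripper_width: 34.4
grip_force: 24.9
time_s: 9.3
tcp_pos: [513.0, 83.2, 108.6]
ee_rot: [0.159, 0.987, -0.0, -0.0]
contact_force: [-0.6, 0.3, -1.4]
gripper_width: 33.8
grip_force: 24.9
```

```bash

python3 -m handwheel '[{"x":0,"y":0,"z":-0.015,"ax":0,"ay":0,"az":0},{"x":0,"y":0,"z":-0.03,"ax":0,"ay":0,"az":0},{"x":0,"y":0,"z":-0.045,"ax":0,"ay":0,"az":0},{"x":0,"y":0,"z":-0.06,"ax":0,"ay":0,"az":0},{"x":0,"y":0,"z":-0.075,"ax":0,"ay":0,"az":0},{"x":0,"y":0,"z":-0.075,"ax":0,"ay":0,"az":0}]' && python3 -m handwheel '[{"x":0,"y":0,"z":-0.015,"ax":0,"ay":0,"az":0},{"x":0,"y":0,"z":-0.03,"ax":0,"ay":0,"az":0},{"x":0,"y":0,"z":-0.045,"ax":0,"ay":0,"az":0},{"x":0,"y":0,"z":-0.06,"ax":0,"ay":0,"az":0},{"x":0,"y":0,"z":-0.07,"ax":0,"ay":0,"az":0},{"x":0,"y":0,"z":-0.07,"ax":0,"ay":0,"az":0}]'
```

```text
time_s: 9.8
tcp_pos: [512.9, 83.2, 102.3]
ee_rot: [0.159, 0.987, -0.0, -0.0]
contact_force: [-0.4, -1.0, -0.8]
gripper_width: 33.6
grip_force: 24.9
time_s: 10.3
tcp_pos: [513.0, 83.2, 96.8]
ee_rot: [0.159, 0.987, -0.0, -0.0]
contact_force: [0.1, 0.5, -2.1]
gripper_width: 33.9
grip_force: 24.9
```

```bash

python3 -m handwheel '[{"x":0,"y":0,"z":-0.01,"ax":0,"ay":0,"az":0},{"x":0,"y":0,"z":-0.02,"ax":0,"ay":0,"az":0},{"x":0,"y":0,"z":-0.02,"ax":0,"ay":0,"az":0},{"x":0,"y":0,"z":-0.02,"ax":0,"ay":0,"az":0},{"x":0,"y":0,"z":-0.02,"ax":0,"ay":0,"az":0}]' && python3 -m handwheel '[{"x":0,"y":0,"z":-0.005,"ax":0,"ay":0,"az":0},{"x":0,"y":0,"z":-0.01,"ax":0,"ay":0,"az":0},{"x":0,"y":0,"z":-0.01,"ax":0,"ay":0,"az":0},{"x":0,"y":0,"z":-0.01,"ax":0,"ay":0,"az":0},{"x":0,"y":0,"z":-0.01,"ax":0,"ay":0,"az":0}]'
```

```text
time_s: 10.72
tcp_pos: [513.1, 83.2, 95.5]
ee_rot: [0.159, 0.987, 0.0, 0.0]
contact_force: [0.0, -0.3, -1.3]
gripper_width: 33.9
grip_force: 24.9
time_s: 11.13
tcp_pos: [513.1, 83.2, 94.7]
ee_rot: [0.159, 0.987, -0.0, -0.0]
contact_force: [0.3, 0.2, -1.7]
gripper_width: 33.8
grip_force: 24.9
```

```bash

python3 -m handwheel '[{"x":0,"y":0,"z":0,"ax":0,"ay":0,"az":0},{"x":0,"y":0,"z":0,"ax":0,"ay":0,"az":0},{"x":0,"y":0,"z":0,"ax":0,"ay":0,"az":0},{"x":0,"y":0,"z":0,"ax":0,"ay":0,"az":0},{"x":0,"y":0,"z":0,"ax":0,"ay":0,"az":0},{"x":0,"y":0,"z":0,"ax":0,"ay":0,"az":0},{"x":0,"y":0,"z":0,"ax":0,"ay":0,"az":0}]' 0.7 && python3 -m handwheel '[{"x":0,"y":0,"z":0.1,"ax":0,"ay":0,"az":0},{"x":0,"y":0,"z":0.3,"ax":0,"ay":0,"az":0},{"x":0,"y":0,"z":0.6,"ax":0,"ay":0,"az":0},{"x":0,"y":0,"z":0.82,"ax":0,"ay":0,"az":0}]' >/dev/null && python3 -m handwheel '[{"x":0,"y":0,"z":0.4,"ax":0,"ay":0,"az":0},{"x":0,"y":0,"z":0.82,"ax":0,"ay":0,"az":0}]' >/dev/null && python3 -m handwheel '[{"x":0,"y":0,"z":0.4,"ax":0,"ay":0,"az":0},{"x":0,"y":0,"z":0.82,"ax":0,"ay":0,"az":0},{"x":0,"y":0,"z":0.82,"ax":0,"ay":0,"az":0},{"x":0,"y":0,"z":0.82,"ax":0,"ay":0,"az":0},{"x":0,"y":0,"z":0.82,"ax":0,"ay":0,"az":0}]' 0
python3 - <<'E'
from m import *
im,d,P,c=get("wrist"); np.savez("w4.npz",im=im,d=d,P=P); cv2.imwrite("pics/w4.png",im)
t=sensors.observe()["tcp_pos"]
a=np.deg2rad(-18.43);ex=np.array([np.cos(a),np.sin(a)]);ey=np.array([-ex[1],ex[0]])
p=P[d>0].reshape(-1,3);X=p[:,:2]@ex-461.5;Y=p[:,:2]@ey-242
print("tcp",t[:2]@ex-461.5,t[:2]@ey-242,t[2])
s=(abs(X)<40)&(abs(Y)<40)&(p[:,2]>100)&(p[:,2]<135);print("cart top",s.sum(),np.percentile(X[s],[1,99]),np.percentile(Y[s],[1,99]),np.percentile(p[s,2],[5,50,95]))
im,d,P,c=get("top");p=P[d>0].reshape(-1,3);X=p[:,:2]@ex-461.5;Y=p[:,:2]@ey-242
s=(X>40)&(X<140)&(abs(Y)<60)&(p[:,2]>225)&(p[:,2]<275);
if s.sum(): print("bar top view",s.sum(),np.percentile(X[s],[2,50,98]),np.percentile(Y[s],[2,98]),np.percentile(p[s,2],[5,50,95]))
E
```

```text
time_s: 11.72
tcp_pos: [513.2, 83.1, 94.7]
ee_rot: [0.159, 0.987, -0.0, 0.0]
contact_force: [-0.4, 0.3, -0.5]
gripper_width: 65.6
grip_force: 0.0
time_s: 12.63
tcp_pos: [512.8, 83.2, 291.1]
ee_rot: [0.159, 0.987, -0.0, -0.0]
contact_force: [-0.7, 0.2, -0.4]
gripper_width: 35.8
grip_force: 0.0
tcp -1.7458990291123087 -1.1070598099593099 290.07920893044314
cart top 965 [-23.16589426  22.64215953] [-15.82648342  16.68882161] [116.20017806 119.26045503 120.48321367]
bar top view 17 [100.92403102 105.57668808 110.97880324] [-47.88331699 -38.24378584] [254.68951674 262.42582358 266.6124059 ]
```

View pics/w4.png

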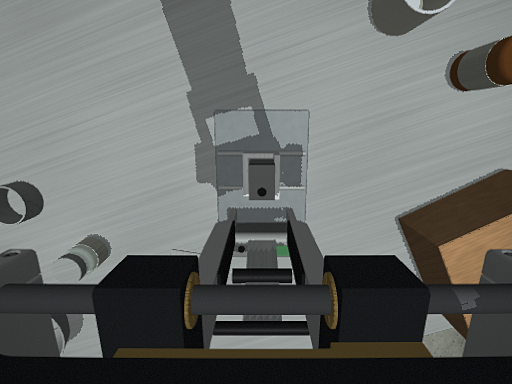

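The cartridge sits centred in the cradle at (262,178), upright and released, with its top at 119 mm, which means it is resting on the seat. The clamp is still open. Next the shut fingers go over and behind the bar.

```bash

python3 -m handwheel '[{"x":0,"y":0,"z":0.2,"ax":0,"ay":0,"az":0},{"x":0.4,"y":-0.13,"z":0.2,"ax":0,"ay":0,"az":0},{"x":0.873,"y":-0.284,"z":0.2,"ax":0,"ay":0,"az":0}]' >/dev/null && 
python3 -m handwheel '[{"x":0.44,"y":-0.142,"z":0,"ax":0,"ay":0,"az":0},{"x":0.873,"y":-0.284,"z":0,"ax":0,"ay":0,"az":0},{"x":0.873,"y":-0.284,"z":0,"ax":0,"ay":0,"az":0},{"x":0.873,"y":-0.284,"z":0,"ax":0,"ay":0,"az":0}]' &&
python3 -m handwheel '[{"x":0,"y":0,"z":-0.2,"ax":0,"ay":0,"az":0},{"x":0,"y":0,"z":-0.45,"ax":0,"ay":0,"az":0},{"x":0,"y":0,"z":-0.7,"ax":0,"ay":0,"az":0},{"x":0,"y":0,"z":-0.95,"ax":0,"ay":0,"az":0},{"x":0,"y":0,"z":-0.95,"ax":0,"ay":0,"az":0},{"x":0,"y":0,"z":-0.95,"ax":0,"ay":0,"az":0}]'
cat > a.py <<'E'
import numpy as np
from workcell import sensors
# print TCP in printer frame, and the plan for the plate-following arc (contact corner at radius r)
a=np.deg2rad(-18.43);ex=np.array([np.cos(a),np.sin(a)]);ey=np.array([-ex[1],ex[0]])
t=sensors.observe()["tcp_pos"];X=t[:2]@ex-461.5;Y=t[:2]@ey-242;print("X,Y,Z",np.round([X,Y,t[2]],1))
r=118;px,pz=X,t[2]
for th in(1.5,1.3,1.1,.9,.7,.5,.3,.2,.14,.1,.06,.03,0):
    x=75-r*np.cos(th)+5*np.sin(th)+8; z=126+r*np.sin(th)+4*np.cos(th)
    print(th,"X %.1f Z %.1f"%(x,z),"from previous, units:",np.round(np.r_[(x-px)*ex,z-pz]/80,3));px,pz=x,z
E
python3 a.py
```

```text
time_s: 13.32
tcp_pos: [652.9, 37.1, 303.7]
ee_rot: [0.16, 0.987, -0.0, -0.003]
contact_force: [-0.4, -0.2, 0.0]
gripper_width: 0.6
grip_force: 0.0
time_s: 13.82
tcp_pos: [651.1, 38.3, 230.5]
ee_rot: [0.159, 0.987, -0.0, -0.002]
contact_force: [0.3, 0.2, 0.6]
gripper_width: 0.7
grip_force: 0.0
X,Y,Z [1.441e+02 2.000e-01 2.305e+02]
1.5 X 79.6 Z 244.0 from previous, units: [-0.765  0.255  0.169]
1.3 X 56.3 Z 240.8 from previous, units: [-0.277  0.092 -0.04 ]
1.1 X 33.9 Z 233.0 from previous, units: [-0.265  0.088 -0.097]
0.9 X 13.6 Z 220.9 from previous, units: [-0.242  0.08  -0.151]
0.7 X -4.0 Z 205.1 from previous, units: [-0.209  0.07  -0.198]
0.5 X -18.2 Z 186.1 from previous, units: [-0.168  0.056 -0.237]
0.3 X -28.3 Z 164.7 from previous, units: [-0.12   0.04  -0.267]
0.2 X -31.7 Z 153.4 from previous, units: [-0.04   0.013 -0.142]
0.14 X -33.1 Z 146.4 from previous, units: [-0.018  0.006 -0.087]
0.1 X -33.9 Z 141.8 from previous, units: [-0.009  0.003 -0.058]
0.06 X -34.5 Z 137.1 from previous, units: [-0.007  0.002 -0.059]
0.03 X -34.8 Z 133.5 from previous, units: [-0.004  0.001 -0.044]
0 X -35.0 Z 130.0 from previous, units: [-0.002  0.001 -0.044]
```

```bash

python3 -m handwheel '[{"x":-0.1,"y":0.033,"z":0.04,"ax":0,"ay":0,"az":0},{"x":-0.2,"y":0.066,"z":0.08,"ax":0,"ay":0,"az":0},{"x":-0.25,"y":0.083,"z":0.12,"ax":0,"ay":0,"az":0},{"x":-0.3,"y":0.1,"z":0.14,"ax":0,"ay":0,"az":0},{"x":-0.35,"y":0.117,"z":0.17,"ax":0,"ay":0,"az":0},{"x":-0.4,"y":0.133,"z":0.17,"ax":0,"ay":0,"az":0},{"x":-0.45,"y":0.15,"z":0.17,"ax":0,"ay":0,"az":0},{"x":-0.5,"y":0.167,"z":0.17,"ax":0,"ay":0,"az":0},{"x":-0.55,"y":0.183,"z":0.17,"ax":0,"ay":0,"az":0},{"x":-0.6,"y":0.2,"z":0.17,"ax":0,"ay":0,"az":0}]' &&
python3 -m handwheel '[{"x":-0.04,"y":0.013,"z":0,"ax":0,"ay":0,"az":0},{"x":-0.08,"y":0.027,"z":0,"ax":0,"ay":0,"az":0},{"x":-0.12,"y":0.04,"z":0,"ax":0,"ay":0,"az":0},{"x":-0.165,"y":0.055,"z":0,"ax":0,"ay":0,"az":0}]' && python3 a.py | head -1
```

```text
time_s: 14.65
tcp_pos: [606.9, 53.1, 248.1]
ee_rot: [0.16, 0.987, -0.0, 0.004]
contact_force: [5.6, -0.8, 4.3]
gripper_width: 0.5
grip_force: 2.7
time_s: 14.98
tcp_pos: [593.2, 57.7, 247.4]
ee_rot: [0.16, 0.987, -0.0, 0.003]
contact_force: [5.3, -1.9, 4.5]
gripper_width: 0.5
grip_force: 2.4
X,Y,Z [8.300e+01 2.000e-01 2.474e+02]
```

```bash

python3 -m handwheel '[{"x":-0.06,"y":0.02,"z":-0.025,"ax":0,"ay":0,"az":0},{"x":-0.12,"y":0.04,"z":-0.04,"ax":0,"ay":0,"az":0},{"x":-0.18,"y":0.06,"z":-0.05,"ax":0,"ay":0,"az":0},{"x":-0.24,"y":0.08,"z":-0.06,"ax":0,"ay":0,"az":0},{"x":-0.3,"y":0.1,"z":-0.075,"ax":0,"ay":0,"az":0},{"x":-0.36,"y":0.12,"z":-0.09,"ax":0,"ay":0,"az":0},{"x":-0.42,"y":0.14,"z":-0.11,"ax":0,"ay":0,"az":0},{"x":-0.48,"y":0.16,"z":-0.13,"ax":0,"ay":0,"az":0},{"x":-0.53,"y":0.177,"z":-0.155,"ax":0,"ay":0,"az":0},{"x":-0.58,"y":0.193,"z":-0.177,"ax":0,"ay":0,"az":0}]' && python3 a.py | head -1
```

```text
time_s: 15.82
tcp_pos: [544.7, 73.7, 231.1]
ee_rot: [0.159, 0.987, -0.0, 0.0]
contact_force: [3.6, -1.5, 4.4]
gripper_width: 0.3
grip_force: 2.6
X,Y,Z [3.200e+01 1.000e-01 2.311e+02]
```

```bash

python3 -m handwheel '[{"x":-0.06,"y":0.02,"z":-0.03,"ax":0,"ay":0,"az":0},{"x":-0.12,"y":0.04,"z":-0.06,"ax":0,"ay":0,"az":0},{"x":-0.18,"y":0.06,"z":-0.1,"ax":0,"ay":0,"az":0},{"x":-0.235,"y":0.078,"z":-0.14,"ax":0,"ay":0,"az":0},{"x":-0.285,"y":0.095,"z":-0.185,"ax":0,"ay":0,"az":0},{"x":-0.335,"y":0.112,"z":-0.23,"ax":0,"ay":0,"az":0},{"x":-0.385,"y":0.128,"z":-0.28,"ax":0,"ay":0,"az":0},{"x":-0.435,"y":0.145,"z":-0.33,"ax":0,"ay":0,"az":0},{"x":-0.475,"y":0.158,"z":-0.385,"ax":0,"ay":0,"az":0},{"x":-0.515,"y":0.172,"z":-0.44,"ax":0,"ay":0,"az":0},{"x":-0.555,"y":0.185,"z":-0.5,"ax":0,"ay":0,"az":0},{"x":-0.59,"y":0.197,"z":-0.56,"ax":0,"ay":0,"az":0}]' && python3 a.py | head -1
```

```text
time_s: 16.82
tcp_pos: [497.6, 89.3, 185.7]
ee_rot: [0.159, 0.987, -0.0, -0.0]
contact_force: [4.8, -2.7, 3.8]
gripper_width: 0.5
grip_force: 2.3
X,Y,Z [-17.6   0.  185.7]
```

```bash

python3 -m handwheel '[{"x":-0.03,"y":0.01,"z":-0.06,"ax":0,"ay":0,"az":0},{"x":-0.055,"y":0.018,"z":-0.12,"ax":0,"ay":0,"az":0},{"x":-0.08,"y":0.027,"z":-0.18,"ax":0,"ay":0,"az":0},{"x":-0.105,"y":0.035,"z":-0.24,"ax":0,"ay":0,"az":0},{"x":-0.125,"y":0.042,"z":-0.3,"ax":0,"ay":0,"az":0},{"x":-0.14,"y":0.047,"z":-0.36,"ax":0,"ay":0,"az":0},{"x":-0.15,"y":0.05,"z":-0.42,"ax":0,"ay":0,"az":0},{"x":-0.155,"y":0.052,"z":-0.46,"ax":0,"ay":0,"az":0},{"x":-0.155,"y":0.052,"z":-0.46,"ax":0,"ay":0,"az":0}]' && python3 a.py | head -1
```

```text
time_s: 17.57
tcp_pos: [484.4, 93.8, 147.9]
ee_rot: [0.159, 0.987, 0.0, -0.001]
contact_force: [-0.2, -1.1, 0.5]
gripper_width: 0.4
grip_force: 0.3
X,Y,Z [-31.6   0.2 147.9]
```

```bash

python3 -m handwheel '[{"x":-0.005,"y":0.001,"z":-0.025,"ax":0,"ay":0,"az":0},{"x":-0.01,"y":0.003,"z":-0.05,"ax":0,"ay":0,"az":0},{"x":-0.015,"y":0.005,"z":-0.075,"ax":0,"ay":0,"az":0},{"x":-0.02,"y":0.006,"z":-0.1,"ax":0,"ay":0,"az":0},{"x":-0.02,"y":0.006,"z":-0.12,"ax":0,"ay":0,"az":0}]' && python3 -m handwheel '[{"x":0,"y":0,"z":-0.015,"ax":0,"ay":0,"az":0},{"x":0,"y":0,"z":-0.03,"ax":0,"ay":0,"az":0},{"x":0,"y":0,"z":-0.045,"ax":0,"ay":0,"az":0}]'&& python3 a.py | head -1
```

```text
time_s: 17.98
tcp_pos: [483.6, 94.3, 139.7]
ee_rot: [0.159, 0.987, 0.0, -0.001]
contact_force: [-3.6, 0.3, 6.0]
gripper_width: 0.8
grip_force: 3.2
time_s: 18.23
tcp_pos: [483.2, 94.4, 136.2]
ee_rot: [0.159, 0.987, 0.0, -0.001]
contact_force: [-6.1, 0.1, 7.3]
gripper_width: 0.5
grip_force: 3.7
X,Y,Z [-32.9   0.3 136.2]
```

```bash

python3 -m handwheel '[{"x":0,"y":0,"z":-0.012,"ax":0,"ay":0,"az":0},{"x":0,"y":0,"z":-0.024,"ax":0,"ay":0,"az":0},{"x":0,"y":0,"z":-0.036,"ax":0,"ay":0,"az":0}]' && python3 -m handwheel '[{"x":0,"y":0,"z":-0.01,"ax":0,"ay":0,"az":0},{"x":0,"y":0,"z":-0.02,"ax":0,"ay":0,"az":0}]'&& python3 a.py | head -1
```

```text
time_s: 18.48
tcp_pos: [483.0, 94.5, 133.3]
ee_rot: [0.159, 0.987, 0.0, -0.002]
contact_force: [-6.2, -0.9, 8.9]
gripper_width: 0.2
grip_force: 4.2
time_s: 18.65
tcp_pos: [482.9, 94.5, 131.7]
ee_rot: [0.159, 0.987, 0.0, -0.002]
contact_force: [-6.0, -1.2, 8.8]
gripper_width: 0.9
grip_force: 4.5
X,Y,Z [-33.3   0.3 131.7]
```

Not at the stop yet, so I'll continue in sub-millimetre steps.

```bash

python3 -m handwheel '[{"x":0,"y":0,"z":-0.008,"ax":0,"ay":0,"az":0},{"x":0,"y":0,"z":-0.016,"ax":0,"ay":0,"az":0}]' && python3 -m handwheel '[{"x":0,"y":0,"z":-0.008,"ax":0,"ay":0,"az":0},{"x":0,"y":0,"z":-0.008,"ax":0,"ay":0,"az":0}]' | sed -n 2,4p
```

```text
time_s: 18.82
tcp_pos: [482.8, 94.5, 130.6]
ee_rot: [0.159, 0.987, 0.0, -0.002]
contact_force: [-7.2, 0.4, 10.4]
gripper_width: 0.1
grip_force: 4.8
tcp_pos: [482.8, 94.6, 130.2]
ee_rot: [0.159, 0.987, 0.0, -0.002]
contact_force: [-6.7, -0.0, 11.8]
```

```bash

python3 -m handwheel '[{"x":0,"y":0,"z":-0.006,"ax":0,"ay":0,"az":0},{"x":0,"y":0,"z":-0.006,"ax":0,"ay":0,"az":0}]' | sed -n 2,4p;  python3 -m handwheel '[{"x":0,"y":0,"z":-0.006,"ax":0,"ay":0,"az":0},{"x":0,"y":0,"z":-0.006,"ax":0,"ay":0,"az":0}]' | sed -n 2,4p
```

```text
tcp_pos: [482.8, 94.6, 130.1]
ee_rot: [0.159, 0.987, 0.0, -0.002]
contact_force: [-8.3, -0.9, 12.9]
tcp_pos: [482.9, 94.5, 130.1]
ee_rot: [0.159, 0.987, 0.0, -0.002]
contact_force: [-10.7, -0.6, 16.5]
```

The force leaps while z stays at 130.1, so the clamp is on its stop. I'll back off and check.

```bash

python3 -m handwheel '[{"x":0,"y":0,"z":0.02,"ax":0,"ay":0,"az":0},{"x":0,"y":0,"z":0.1,"ax":0,"ay":0,"az":0},{"x":0,"y":0,"z":0.4,"ax":0,"ay":0,"az":0},{"x":0,"y":0,"z":0.8,"ax":0,"ay":0,"az":0}]' >/dev/null; python3 -m handwheel '[{"x":-0.3,"y":0.1,"z":0.3,"ax":0,"ay":0,"az":0},{"x":-0.3,"y":0.1,"z":0.7,"ax":0,"ay":0,"az":0},{"x":-0.3,"y":0.1,"z":0.7,"ax":0,"ay":0,"az":0},{"x":-0.3,"y":0.1,"z":0.7,"ax":0,"ay":0,"az":0},{"x":-0.3,"y":0.1,"z":0.7,"ax":0,"ay":0,"az":0}]'
python3 - <<'E'
from m import *
im,d,P,c=get("wrist"); cv2.imwrite("pics/w5.png",im)
a=np.deg2rad(-18.43);ex=np.array([np.cos(a),np.sin(a)]);ey=np.array([-ex[1],ex[0]])
m=d>0
m[:, :]&=True
p=P[m].reshape(-1,3);X=p[:,:2]@ex-461.5;Y=p[:,:2]@ey-242
s=(abs(Y)<14)&(X>-48)&(X<55)&(p[:,2]>115)&(p[:,2]<150)
k=np.polyfit(X[s],p[s,2],1);print("plate",s.sum(),"slope",k[0],"z at hinge",np.polyval(k,75))
s=(abs(Y)<45)&(abs(X+60)<5)&(p[:,2]>110)&(p[:,2]<170);print("bar",s.sum(),np.percentile(p[s,2],[50,98]))
s=(abs(X)<24)&(Y>-20)&(Y<20)&(p[:,2]>100)&(p[:,2]<118);print("cart?",s.sum(),np.median(p[s,2]))
E
```

```text
time_s: 20.07
tcp_pos: [459.7, 102.1, 247.8]
ee_rot: [0.159, 0.987, 0.0, -0.001]
contact_force: [-0.0, 0.0, -0.7]
gripper_width: 0.7
grip_force: 0.0
plate 487 slope -0.004275724758533727 z at hinge 128.79400734938866
bar 745 [130.48783983 132.29470502]
cart? 0 nan
  return _methods._mean(a, axis=axis, dtype=dtype,
  ret = ret.dtype.type(ret / rcount)
```

View pics/w5.png

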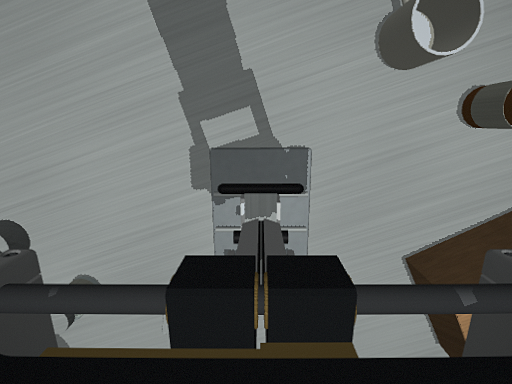

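The clamp lies flat over the cradle: bar at (260,188), roller at row 237, plate slope about 0.004 rad. The robot is clear of everything, so I'm handing in.

```bash
python3 -c "
from workcell import bot
print(bot.sign_off())"
```

```text
the job is handed in; nothing more can be done
None
```

I handed the job in at about 20 s: the cartridge was released upright on its seat, then the clamp pressed to its stop (plate within about 0.004 rad of flat). The highest force I read was about 20 N. The shut clamp hides the cartridge, so I inferred that it is fully home rather than seeing it; sign-off returned no verdict.

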